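# Read the job tag, then hold the lens over the gear

## Robot

A 6-joint arm with a two-finger parallel gripper is mounted at the origin on the work surface. World frame = base frame: x ahead of the robot, y to its left, z up, the work surface at z = 0. Lengths are in m, angles in rad, forces in N, time in s.
With the tool pointing down it reaches from about 0.3 to 0.875 m from the base axis. Payload 6.4 kg.
Tool frame: the origin (TCP) lies midway between the tips of the shut fingers; the grasp point (between the pads) lies 19 mm behind it (ctrl.pinch_z is the distance from the TCP to the grasp point, in m); z points along the fingers, y is the line along which they close (so a half turn about z gives the same grasp; the last joint's range is limited). The gripper opens to 85 mm and grips with 20 to 120 N. Pads are 22 mm wide; open, the fingers measure 114 mm over their backs; the gripper's body (76 mm by 85 mm) begins 54 mm behind the grasp point. The pads swing forward as they close: fully open they stand 13 mm farther back than shut.
Start: joints at [-1.356, 0.181, 1.607, -0, 1.354, -0.206], TCP at [0.235, -0.525, 0.231] pointing down, gripper open.
Joint ranges: [-2.99, 2.99], [-0.89, 2.07], [0.3, 2.58], [-1.14, 4.28], [0, 2.63], [-3.12, 3.12]. Speed limits (rad/s): [2.57, 2.57, 3.01, 3.14, 3.14, 3.14].

## Interface

Orientations are given as a unit quaternion [w, x, y, z].
In Python, from bench import ctrl gives the robot as it stands.
- The arm moves only by the tool apply_moves, never from a script. Its argument "moves" is a list of rows, each an object with "jaw": the opening, from 0 (shut) to 1 (fully open); "offset": the shift along the tool's x, y, z in mm, a list of three; "rot": the turn, a rotation vector about the tool's x, y, z in degrees, a list of three. In form: [{"jaw": jaw, "offset": [dx, dy, dz], "rot": [ax, ay, az]}, ...]. A call has exactly 5 rows; each row shifts and turns the commanded pose from where the row before left it, along the tool's axes as they then stand; what a row does not reach is not made up. A row lasts 1/8 s, in which the tool goes at most 62.5 mm and 10.7 degrees, less where a joint would pass 70% of its speed; a pose out of reach is approached as far as the arm can. A call is refused whole if a number of a shift passes 62.5 or a number of a turn 10.7, either way. A call with a gripper value outside its range is refused whole. The fingers move at their own pace and stop on an object; the grip force is fixed at half the most. Time passes only in rows, so rows that do not move let the fingers close, or fill a call up. It gives the time, the measured TCP pose, the force, the opening and the grip force at its end, in the units of the state.
- ctrl.get_obs(): the state, without advancing time (a new reading comes with each control period).
- ctrl.camera(name): name is "scene" or "top" or "wrist"; returns (picture, depth): 420x560x3 uint8, red, green, blue; 420x560 float32, m along the optical axis (not along the pixel's ray), 0 where there is no reading.
- ctrl.camera_params(name): a dict with "K" (3x3 intrinsics, pixels), "cam_to_world" (4x4, takes a point from camera to world coordinates); the wrist camera has in their place "mount" (4x4, takes a point from camera to tool coordinates, whose origin is the TCP and whose axes are the flange's). Camera axes: x right, y down, z forward; pixel columns grow to the right and rows downward; lengths in m; the calibration is good to about 2 mm. A picture is of the moment at which its call begins: read the wrist's pose just before it. camera_params takes no time and is no camera call.
- ctrl.hand_in(): hands the job in; it is judged then, once.
Trained networks look in the newest picture that a camera, given by its name, has taken for a name from the list of things; names that differ only in an ending like _2 or _b are one class to them, and where a whole thing is asked for, a point or a joint stands for the part that bears it (a point fixed in the world has none). Each returns a list of dicts, best first, with "score" (0 to 1); they miss things now and then, are a little off and sometimes report something else, mostly with a low value. They report only what shows in the picture. A call takes as long as a camera call. They do not tell look-alikes from the thing itself.
- ctrl.outline_of(camera, target): "region" (420x560 bool, what is visible of it) and "position" ([column, row] in pixels, amid what is visible of it).
The state is a dict: "time_s": time; "q": joint angles; "dq": joint speeds; "joint_efforts": joint torques, N m; "eef_pos": TCP position; "eef_rot": TCP orientation; "wrist_force": force on the tool from outside, world axes, zero at the start; "torque": the same for the moment, N m; "opening": opening from 0.0 (shut) to 1.0 (fully open); "grasp_force": force on a finger pad.
Only numpy, scipy, OpenCV 4.12 (cv2) and the standard library are available. Lean on these libraries where they do the work, as an engineer would, in place of code of your own. Each camera call takes 0.05 s, during which the arm holds its last target. There are 200 camera calls.

## Task

Pick up the reading lens by its handle and first aim it squarely at the striped job tag on the sloped holder, centred on the tag with the glass about 8 cm off its face, and hold it steady there for two seconds. Then carry the lens over to the toothed gear on the mat and hold it level and still, centred over the gear, with the glass at the height marked by the pointer on the post. Finish while still holding the lens there in the air, touching nothing else with it, and leave the parts, the pointer and the oil bottle as they stand.

Things in the scene. Friction and masses are not known exactly. Their poses are not given: they have to be found in the camera images.
- handle (a point): Middle of the reading lens's black handle, half-way up: a straight bar 110 mm long, 20 mm wide, 26 mm high, flat sides. The lens starts lying on the bench at the right on the underside of its handle, this point 13 mm above the bench. x points along the handle towards the glass, z up, square to the glass.
- lens (a point): Centre of the round glass of the reading lens (steel rim 72 mm across, 12 mm thick), 100 mm from the handle's middle along its x and at the same level; same axes, z square to the glass.
- loupe: The whole reading lens, loose, about 0.15 kg, balanced 10 to 20 mm from the handle's middle towards the glass; origin under the middle of its handle (13 mm below handle), same axes.
- tag_face (a point): Centre of the face of the job tag: an aluminium plate 60 mm wide and 36 mm high with dark stripes, fixed on the sloped holder at the left, 25 degrees from level, leaning towards the robot. z is square out of the face, x points up the slope (away from the robot), y across.
- holder: Fixed dark steel sloped holder, foot 100 x 100 mm, slope rising from about 25 mm high at its front to 65 mm at its back; origin under its centre.
- gear_mid (a point): Centre (half-way up) of the toothed steel gear: 60 mm across its 14 teeth, 16 mm thick with a hub to 22 mm, loose, lying flat in one of three places on the mat. z up.
- gear: The gear; origin at the centre of its underside.
- plate: Fixed black mat plate, 170 x 340 x 12 mm, origin under its centre, x away from the robot. On it lie three parts in a row along y, 110 mm apart, 30 mm in front (-x) of its middle. At x 62 mm, y 55 mm (left) stands a steel post 12 mm thick, top 195 mm above the bench, with the pointer.
- mark (a point): Tip of the brass pointer, a flat tongue 28 mm long and 4 mm thick pointing along the plate's -x from a 24 mm brass collar on the post; its mid-thickness marks the focal height. Tip 38 mm in front of the post's axis. The collar stays where it was set, with the tip 95 to 170 mm above the bench. z up.
- bearing: Bystander: plain steel bearing ring, 56 mm outside, 26 mm hole, 16 mm high, loose on the mat; origin under its centre.
- bush: Bystander: flanged steel bush, flange 56 mm across and 7 mm thick, barrel 34 mm across, 26 mm high in all, loose on the mat; origin under its centre.
- oil: Bystander: grey oil bottle with paper label, 56 mm across, 140 mm high, standing on the bench beyond the lens; origin under its centre.
Not all that is in view belongs to the job. What is meant by the holder is not brown, green or purple, and is the smaller of those in its own colour.

How it is judged:
On the way:
1. The held lens is aimed squarely (0.26 rad) at the job tag, centred within 20 mm each way, 50 to 115 mm off, steady (0.03 m/s), touching nothing else, for 1 s (contact force between the fingers and loupe above 1 N and x of lens in the frame of tag_face between -0.02 and 0.02 m and y of lens in the frame of tag_face between -0.02 and 0.02 m and z of lens in the frame of tag_face between 0.05 and 0.115 m and angle between the z axis of lens and the z axis of tag_face, either way round below 0.26 rad and linear speed of loupe below 0.03 m/s and contact force between loupe and plate below 0.1 N and contact force between loupe and holder below 0.1 N and contact force between loupe and gear below 0.1 N and contact force between loupe and bearing below 0.1 N and contact force between loupe and bush below 0.1 N and contact force between loupe and oil below 0.1 N), for 1 s.
At the end, for the whole second after the job is handed in: Fingers hold the lens and nothing else touches it; glass centre within 14 mm of the gear's centre seen from above and within 9 mm of the pointer's height, level within 0.12 rad, slower than 0.02 m/s and 0.15 rad/s (contact force between the fingers and loupe above 1 N and horizontal distance between lens and gear_mid below 0.014 m and z of lens in the frame of mark between -0.009 and 0.009 m and angle between lens's own z axis and vertical below 0.12 rad and linear speed of loupe below 0.02 m/s and angular speed of loupe below 0.15 rad/s and contact force between loupe and plate below 0.1 N and contact force between loupe and holder below 0.1 N and contact force between loupe and gear below 0.1 N and contact force between loupe and bearing below 0.1 N and contact force between loupe and bush below 0.1 N and contact force between loupe and oil below 0.1 N); the arm keeps its last pose, push and grip.
It fails at once if the gear, bearing ring or bush is shifted by more than 10 mm (distance of any of gear, bearing, bush from where it was at the start of the episode above 0.01 m).
It fails at once if the oil bottle is shifted by more than 20 mm or knocked over (distance of oil from where it was at the start of the episode above 0.02 m or angle between oil's own z axis and vertical above 0.5 rad).
It fails at once if the pointer is shifted by more than 4 mm (distance of mark from where it was at the start of the episode above 0.004 m).
It also fails if it takes over 48 s, if anything falls off the work surface, if the arm or the gripper's body presses on something with over 40 N, if the wrist force passes 120 N, or if a joint passes its speed limit or range.

## Working session

There is one attempt and no reset: what is moved stays moved. The work goes in short steps, Python scripts to look and compute and a tool call to move; the robot and the scene stay as the last step left them, time stands still between calls to the robot, and variables do not carry over. Pictures are saved under pics/ and viewed, at most 10 in all, crops included, and the job is handed in when it is done.

Besides the shell and the picture viewer there is one more tool, called after ">>>" by a JSON object that holds its "op" and its "data", one argument or row to a line. apply_moves: Moves the arm, as the interface text tells. Its arguments: {"type":"object","properties":{"moves":{"type":"array"}},"required":["moves"]}

```bash
ls; mkdir -p pics; cat > h.py <<'E'
import numpy as np, cv2
from bench import ctrl
from scipy.spatial.transform import Rotation as R
def pose():
    o=ctrl.get_obs(); T=np.eye(4); q=o["eef_rot"]; T[:3,:3]=R.from_quat([q[1],q[2],q[3],q[0]]).as_matrix(); T[:3,3]=o["eef_pos"]; return T
def cam(name):
    T=pose(); im,d=ctrl.camera(name); p=ctrl.camera_params(name)
    C=p["cam_to_world"] if "cam_to_world" in p else T@np.array(p["mount"])
    K=np.array(p["K"]); v,u=np.mgrid[:420,:560]
    P=np.stack([(u-K[0,2])/K[0,0]*d,(v-K[1,2])/K[1,1]*d,d],-1)@np.array(C)[:3,:3].T+np.array(C)[:3,3]
    P[d<=0]=np.nan
    return im,d,P
E
python3 - <<'E'
from h import *
print(ctrl.get_obs())
for n in ["top","scene"]:
    im,d,P=cam(n); cv2.imwrite(f"pics/{n}0.png",im[:,:,::-1])
    for t in ["handle","lens","tag_face","holder","gear","mark","plate","bearing","bush","oil"]:
        for r in ctrl.outline_of(n,t)[:3]:
            m=r["region"]; Q=P[m]; Q=Q[~np.isnan(Q[:,0])]
            if len(Q): print(n,t,round(r["score"],2),np.round(r["position"]),m.sum(),"med",np.median(Q,0).round(3),"lo",np.percentile(Q,3,0).round(3),"hi",np.percentile(Q,97,0).round(3))
            else: print(n,t,r["score"],r["position"],"nodepth")
E
```

```text
pics
{'time_s': 0.0, 'q': array([-1.35632153e+00,  1.81544046e-01,  1.60798255e+00, -2.66694147e-05,
        1.35378972e+00, -2.06328736e-01]), 'dq': array([-0.00087146, -0.00101986,  0.00056158, -0.00039535, -0.00093068,
       -0.00019918]), 'joint_efforts': array([-1.70199360e-05, -4.44870329e+01, -3.51337481e+01, -2.40738136e-04,
        9.10613453e-03, -1.31189856e-05]), 'eef_pos': array([ 0.23476011, -0.52430305,  0.23039476]), 'eef_rot': array([-8.61771200e-04,  9.77946118e-01,  2.08855566e-01, -1.65296302e-05]), 'wrist_force': array([-0.17264363,  0.1791143 , -0.28413059]), 'torque': array([ 0.01349178, -0.00635081, -0.00174369]), 'grasp_force': 0.0, 'opening': 1.000400277175545}
top handle 0.77 [406. 203.] 928 med [ 0.534 -0.25   0.019] lo [ 0.409 -0.282  0.011] hi [ 0.584 -0.223  0.031]
top lens 0.67 [403. 204.] 966 med [ 0.535 -0.25   0.019] lo [ 0.408 -0.283  0.008] hi [ 0.585 -0.221  0.031]
top tag_face 0.83 [173. 185.] 300 med [0.567 0.374 0.05 ] lo [0.54  0.357 0.042] hi [0.595 0.391 0.058]
top tag_face 0.68 [114. 248.] 603 med [0.4   0.517 0.066] lo [0.363 0.492 0.055
[... 2072 characters left out ...]
4 -0.25   0.016] lo [ 0.413 -0.286  0.005] hi [ 0.589 -0.223  0.028]
scene mark 0.43 [259. 242.] 105 med [0.674 0.134 0.148] lo [0.599 0.101 0.018] hi [0.689 0.143 0.155]
scene mark 0.18 [234. 223.] 212 med [ 0.557 -0.017  0.027] lo [ 0.525 -0.045  0.011] hi [0.578 0.006 0.036]
scene plate 0.8 [258. 248.] 4090 med [0.622 0.118 0.012] lo [ 0.51  -0.069  0.007] hi [0.695 0.25  0.143]
scene bush 0.51 [288. 259.] 216 med [0.6   0.205 0.022] lo [0.573 0.179 0.014] hi [0.617 0.225 0.04 ]
scene oil 0.96 [119. 213.] 536 med [ 0.726 -0.337  0.079] lo [ 0.699 -0.363  0.007] hi [ 0.744 -0.323  0.14 ]
scene oil 0.4 [258. 249.] 4081 med [0.622 0.12  0.012] lo [ 0.51  -0.068  0.007] hi [0.694 0.25  0.144]
```

View pics/top0.png

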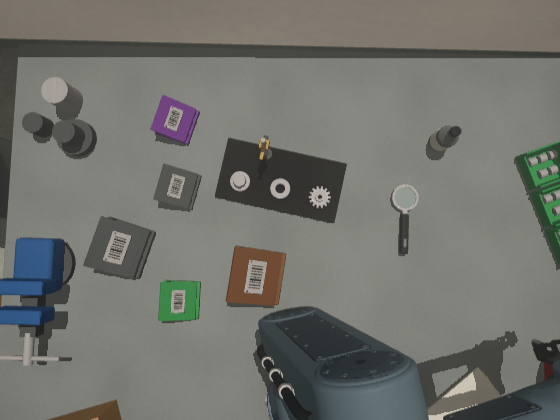

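View pics/scene0.png

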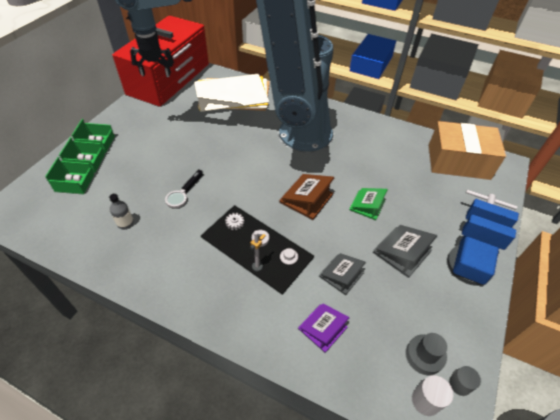

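The top view shows the small dark grey holder with its tag at (176,186), and the gear in the mat's right place at (320,197). The lens glass is at (405,198) with its handle reaching down to (404,252). The brass pointer is near (264,148). The big grey, brown, green and purple holders are decoys.

```bash
python3 - <<'E'
from h import *
for n in ["top","scene"]:
    im,d,P=cam(n); I=im.astype(int)
    for t,(c,) in {"tag_face":([.567,.372,.05],),"holder":([.567,.372,.05],),"gear":([.55,-.015,.03],),"lens":([.53,-.25,.02],)}.items():
        for r in ctrl.outline_of(n,t):
            Q=P[r["region"]&~np.isnan(P[:,:,0])]
            if len(Q)<50 or np.linalg.norm(np.median(Q,0)-c)>.04: continue
            Q=Q[np.linalg.norm(Q-np.median(Q,0),axis=1)<.15]
            if t in("tag_face",):
                m=Q.mean(0); s=np.linalg.svd(Q-m)[2]; nn=s[2]*np.sign(s[2][2]); print(n,t,m,"bbox mid",(Q.max(0)+Q.min(0))/2,"n",nn,"axis",s[0],np.degrees(np.arccos(nn[2])))
            if t=="gear":
                G=Q[Q[:,2]>.022]; (x,y),rr=cv2.minEnclosingCircle(G[:,:2].astype(np.float32)); print(n,t,x,y,rr,np.median(G,0))
            if t=="lens":
                m=Q.mean(0); s=np.linalg.svd(Q[:,:2]-m[:2])[2][0]; s*=np.sign(s[0]); a=(Q[:,:2]-m[:2])@s
                dark=I[r["region"]&~np.isnan(P[:,:,0])]; 
                M=r["region"]&~np.isnan(P[:,:,0])&(im.max(2)<70); H=P[M]; H=H[np.linalg.norm(H[:,:2]-[.45,-.25],axis=1)<.12]
                hs=np.linalg.svd(H[:,:2]-H[:,:2].mean(0))[2][0]
                print(n,t,"axis",s,"ends",m[:2]+s*a.min(),m[:2]+s*a.max(),"handle dark c",H.mean(0),hs,len(H))
                L=Q[a>0.0]; L=Q[Q[:,0]>.51]; (x,y),rr=cv2.minEnclosingCircle(L[:,:2].astype(np.float32)); print("  glass circ",x,y,rr)
            break
    m=(I[...,0]>110)&(I[...,0]-I[...,2]>60)&(I[...,1]-I[...,2]>20)&(np.linalg.norm(P[...,:2]-[.66,.13],axis=-1)<.08)
    B=P[m]; v,u=np.nonzero(m)
    for k in np.argsort(B[:,0])[::max(1,len(B)//30)]: print(n,u[k],v[k],B[k].round(4))
E
```

```text
top gear 0.5502336025238037 -0.015026194043457508 0.027675962075591087 [ 0.54964512 -0.01508938  0.03024145]
top lens axis [ 0.9992645  -0.03834663] ends [ 0.39968632 -0.24651466] [ 0.59054833 -0.25383896] handle dark c [ 0.45485322 -0.24767048  0.02427481] [-0.9995924   0.02854883] 299
  glass circ 0.5505328178405762 -0.2558573782444 0.04156755656003952
top 260 158 [0.6304 0.1412 0.1495]
top 261 158 [0.6312 0.139  0.1454]
top 260 157 [0.6337 0.1416 0.1452]
top 260 156 [0.6359 0.1415 0.1469]
top 261 156 [0.6363 0.1392 0.145 ]
top 260 155 [0.6385 0.1416 0.1463]
top 263 154 [0.6405 0.134  0.15  ]
top 262 154 [0.6414 0.1368 0.1449]
top 262 153 [0.6435 0.1368 0.1471]
top 263 153 [0.6442 0.1345 0.1439]
top 261 152 [0.6458 0.1393 0.1481]
top 263 152 [0.6463 0.1344 0.1461]
top 266 148 [0.6546 0.1267 0.156 ]
top 260 147 [0.657  0.1417 0.1546]
top 259 147 [0.6578 0.1444 0.1501]
top 260 146 [0.6596 0.1417 0.1543]
top 267 146 [0.6599 0.1244 0.1546]
top 259 145 [0.6617 0.1442 0.1556]
top 267 145 [0.6623 0.1245 0.1551]
top 268 145 [0.6625 0.122  0.1544]
top 261 144 [0.6641 0.1393 0.1568]
top 259 
[... 1496 characters left out ...]
ene 253 241 [0.67   0.1226 0.1492]
scene 252 240 [0.6709 0.1201 0.1537]
scene 258 243 [0.6721 0.1399 0.1534]
scene 256 243 [0.6732 0.134  0.1509]
scene 254 241 [0.6736 0.1281 0.1574]
scene 254 240 [0.6741 0.1285 0.1632]
scene 258 245 [0.6745 0.1411 0.1475]
scene 257 244 [0.6753 0.1384 0.1516]
scene 251 241 [0.676  0.1197 0.155 ]
scene 251 242 [0.6767 0.1199 0.1511]
scene 251 243 [0.6775 0.1202 0.1473]
scene 254 243 [0.6779 0.1303 0.1545]
scene 257 246 [0.6788 0.1402 0.1476]
scene 255 244 [0.6789 0.134  0.1535]
scene 252 243 [0.6793 0.1246 0.1525]
scene 252 244 [0.6805 0.1252 0.1496]
scene 255 245 [0.6809 0.135  0.1517]
scene 256 246 [0.6814 0.1384 0.1497]
scene 256 247 [0.682  0.1387 0.1457]
```

>>> {"op": "apply_moves", "data": {
  "moves": [
    {"jaw":1,"offset":[55,-26,0],"rot":[0,0,0]},
    {"jaw":1,"offset":[55,-26,0],"rot":[0,0,0]},
    {"jaw":1,"offset":[55,-26,0],"rot":[0,0,0]},
    {"jaw":1,"offset":[55,-26,0],"rot":[0,0,0]},
    {"jaw":1,"offset":[55,-26,0],"rot":[0,0,0]}
  ]
}}

```text
time_s: 2.22
eef_pos: [0.4339, -0.2923, 0.2316]
eef_rot: [0.0, 0.978, 0.209, 0.0]
wrist_force: [0.3, 0.0, 0.8]
opening: 1.001
grasp_force: 0.0
```

>>> {"op": "apply_moves", "data": {
  "moves": [
    {"jaw":1,"offset":[27,-13,20],"rot":[0,0,0]},
    {"jaw":1,"offset":[26,-13,20],"rot":[0,0,0]},
    {"jaw":1,"offset":[0,0,0],"rot":[0,0,8.7]},
    {"jaw":1,"offset":[0,0,0],"rot":[0,0,8.7]},
    {"jaw":1,"offset":[0,0,0],"rot":[0,0,8.7]}
  ]
}}

```text
time_s: 2.85
eef_pos: [0.4707, -0.2483, 0.1913]
eef_rot: [-0.0, 1.0, -0.02, -0.0]
wrist_force: [-0.6, 0.0, 0.3]
opening: 1.0
grasp_force: 0.0
```

```bash
cat >> h.py <<'E'
def lens_meas(P,im,region):
    M=region&~np.isnan(P[:,:,0])
    H=P[M&(im.max(2)<70)]
    return P[M],H
E
python3 - <<'E'
from h import *
T=pose(); print(T.round(4), ctrl.get_obs()["time_s"])
im,d,P=cam("wrist"); cv2.imwrite("pics/w1.png",im[:,:,::-1])
for t in ["lens","handle"]:
  for r in ctrl.outline_of("wrist",t)[:1]:
    M=r["region"]&~np.isnan(P[...,0]); Q=P[M]; print(t,r["score"],r["position"],M.sum(),Q.min(0),Q.max(0),np.median(Q,0))
    c,(w,h),a=cv2.minAreaRect(Q[:,:2].astype(np.float32)); print(c,w,h,a)
# tag from top by plane
im,d,P=cam("top")
m=np.linalg.norm(P-[.567,.371,.048],axis=-1)<.025
Q=P[m]; c=Q.mean(0); s=np.linalg.svd(Q-c)[2]; print("tagplane",c,s[2],len(Q))
for r in ctrl.outline_of("top","tag_face"): 
    Q=P[r["region"]&~np.isnan(P[...,0])]; print(r["score"],r["position"],np.mean(Q,0),cv2.minAreaRect(Q[:,:2].astype(np.float32)))
E
```

```text
[[ 0.9992 -0.0393 -0.      0.4707]
 [-0.0393 -0.9992  0.     -0.2483]
 [-0.     -0.     -1.      0.1913]
 [ 0.      0.      0.      1.    ]] 2.85
lens 0.77 [284.8, 96.6] 9783 [ 0.38803732 -0.29286162 -0.00325029] [ 0.59073513 -0.22097795  0.02718748] [ 0.54325852 -0.25573284  0.01659219]
(0.4927171766757965, -0.24546892940998077) 0.07215286791324615 0.20164504647254944 79.81404113769531
handle 0.59 [285.8, 94.0] 9924 [ 0.38945476 -0.29610518 -0.00320099] [ 0.59234197 -0.21962507  0.02718748] [ 0.54302531 -0.25585293  0.01657723]
(0.4930560886859894, -0.26834532618522644) 0.20248965919017792 0.07606618851423264 9.181138038635254
tagplane [0.56704087 0.37131861 0.04836583] [-0.09015031 -0.41670951  0.90455852] 272
0.75 [172.0, 118.0] [0.75228019 0.38629954 0.04924925] ((0.7526763677597046, 0.38634127378463745), (0.031335484236478806, 0.06160968914628029), 72.5437240600586)
0.72 [177.6, 299.8] [0.26010251 0.35423208 0.04923688] ((0.2606300413608551, 0.3535587787628174), (0.05867442488670349, 0.03003663197159767), 1.0921692848205566)
0.66 [117.9, 248.2] [0.39954469 0.51677083 0.06591718] ((0.39963531494140625, 0.5170536637306213), (0.045889440923929214, 0.08151387423276901), 71.64225769042969)
0.64 [174.1, 186.4] [0.56708462 0.37272655 0.04926497] ((0.5669366717338562, 0.3723064959049225), (0.034764256328344345, 0.061344049870967865), 74.60304260253906)
0.56 [256.9, 275.8] [0.33154689 0.15036646 0.06867241] ((0.33138930797576904, 0.15011228621006012), (0.04723602533340454, 0.09095408022403717), 84.26302337646484)
0.15 [179.1, 186.1] [0.56724255 0.369511   0.04476604] ((0.5694889426231384, 0.3802967369556427), (0.11682697385549545, 0.09923198074102402), 76.53140258789062)
```

View pics/w1.png

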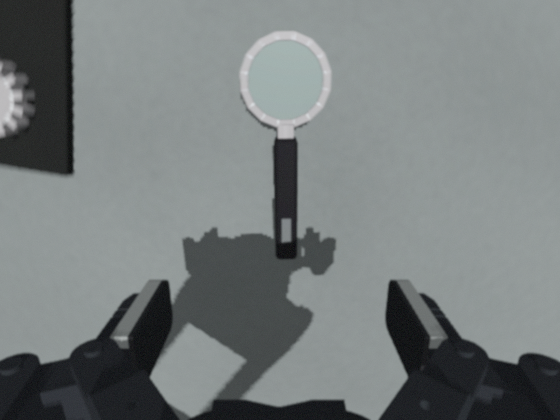

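The wrist view shows the glass centred at (285,80) and the handle running from (286,138) to (286,257), square to the fingers.

```bash
python3 - <<'E'
from h import *
im=cv2.imread("pics/w1.png"); T=pose(); p=ctrl.camera_params("wrist"); C=T@np.array(p["mount"]); K=np.array(p["K"])
def pt(u,v,z):
    r=C[:3,:3]@np.array([(u-K[0,2])/K[0,0],(v-K[1,2])/K[1,1],1]); return C[:3,3]+r*(z-C[2,3])/r[2]
print("rim",pt(285.5,31,.019),pt(285.5,128,.019),pt(240,80,.019),pt(331,80,.019))
print("handle far",pt(286.5,138,.026),"near",pt(286.5,255,.026))
E
```

```text
rim [ 0.59013545 -0.25850897  0.019     ] [ 0.51731881 -0.25652965  0.019     ] [ 0.55595434 -0.22145221  0.019     ] [ 0.55356244 -0.29363501  0.019     ]
handle far [ 0.51005606 -0.25702701  0.026     ] near [ 0.40551197 -0.2542734   0.026     ]
```

>>> {"op": "apply_moves", "data": {
  "moves": [
    {"jaw":1,"offset":[0,5,50],"rot":[0,0,0]},
    {"jaw":1,"offset":[0,0,60],"rot":[0,0,0]},
    {"jaw":1,"offset":[0,0,50],"rot":[0,0,0]},
    {"jaw":1,"offset":[0,0,26],"rot":[0,0,0]},
    {"jaw":1,"offset":[0,0,0],"rot":[0,0,0]}
  ]
}}

```text
time_s: 3.72
eef_pos: [0.4687, -0.2522, 0.0032]
eef_rot: [-0.002, 1.0, -0.017, -0.002]
wrist_force: [-0.6, -0.2, 0.9]
opening: 1.0
grasp_force: 0.0
```

>>> {"op": "apply_moves", "data": {
  "moves": [
    {"jaw":0,"offset":[0,0,0],"rot":[0,0,0]},
    {"jaw":0,"offset":[0,0,0],"rot":[0,0,0]},
    {"jaw":0,"offset":[0,0,0],"rot":[0,0,0]},
    {"jaw":0,"offset":[0,0,0],"rot":[0,0,0]},
    {"jaw":0,"offset":[0,0,0],"rot":[0,0,0]}
  ]
}}

```text
time_s: 4.35
eef_pos: [0.4711, -0.2542, 0.0065]
eef_rot: [0.001, 1.0, -0.017, 0.001]
wrist_force: [-1.1, -0.4, 6.2]
opening: 0.22
grasp_force: 60.4
```

>>> {"op": "apply_moves", "data": {
  "moves": [
    {"jaw":0,"offset":[0,0,-20],"rot":[0,0,0]},
    {"jaw":0,"offset":[0,0,-40],"rot":[0,0,0]},
    {"jaw":0,"offset":[0,0,-60],"rot":[0,0,0]},
    {"jaw":0,"offset":[0,0,-60],"rot":[0,0,0]},
    {"jaw":0,"offset":[0,0,-20],"rot":[0,0,0]}
  ]
}}

```text
time_s: 4.97
eef_pos: [0.4719, -0.2547, 0.2099]
eef_rot: [0.002, 1.0, -0.017, 0.003]
wrist_force: [0.5, -0.6, -2.3]
opening: 0.22
grasp_force: 59.4
```

>>> {"op": "apply_moves", "data": {
  "moves": [
    {"jaw":0,"offset":[0,0,0],"rot":[0,0,0]},
    {"jaw":0,"offset":[0,0,0],"rot":[0,0,0]},
    {"jaw":0,"offset":[0,0,0],"rot":[0,0,0]},
    {"jaw":0,"offset":[0,0,0],"rot":[0,0,0]},
    {"jaw":0,"offset":[0,0,0],"rot":[0,0,0]}
  ]
}}

```text
time_s: 5.6
eef_pos: [0.4702, -0.2533, 0.2046]
eef_rot: [-0.0, 1.0, -0.017, -0.0]
wrist_force: [-0.2, 0.4, -1.7]
opening: 0.224
grasp_force: 59.4
```

```bash
cat >> h.py <<'E'
def lens_in_tool(tag):
    T=pose(); im,d,P=cam("wrist"); cv2.imwrite(f"pics/{tag}.png",im[:,:,::-1])
    r=ctrl.outline_of("wrist","lens")[0]; M=r["region"]&~np.isnan(P[...,0])
    Q=(P[M]-T[:3,3])@T[:3,:3]
    v,u=np.nonzero(r["region"]); print("score",r["score"],"bbox u",u.min(),u.max(),"v",v.min(),v.max())
    Q=Q[(Q[:,0]>.045)&(Q[:,2]<.03)&(Q[:,2]>-.06)]
    c=np.median(Q,0); Q=Q[abs(Q[:,2]-c[2])<.02]; m=Q.mean(0); s=np.linalg.svd(Q-m,full_matrices=False)[2][2]
    (x,y),rr=cv2.minEnclosingCircle(Q[:,:2].astype(np.float32))
    print("tool-frame glass circ",x,y,rr,"med",c,"mean",m,"normal",s*np.sign(s[2]),"n",len(Q)); return im,d
E
python3 - <<'E'
from h import *
print(pose().round(4)); lens_in_tool("w2"); o=ctrl.get_obs(); print(o["wrist_force"],o["grasp_force"])
E
```

```text
[[ 9.994e-01 -3.470e-02 -9.000e-04  4.702e-01]
 [-3.470e-02 -9.994e-01  8.000e-04 -2.533e-01]
 [-9.000e-04 -8.000e-04 -1.000e+00  2.046e-01]
 [ 0.000e+00  0.000e+00  0.000e+00  1.000e+00]]
score 0.66 bbox u 165 387 v 0 405
tool-frame glass circ 0.08223754912614822 0.00022041086049284786 0.037846632301807404 med [ 0.08210478  0.00035202 -0.00751973] mean [ 0.08096394  0.0002601  -0.00829003] normal [-0.03183813 -0.00270147  0.99948939] n 34314
[ 0.14067696 -0.21150916 -2.40278064] 59.41019654273987
```

View pics/w2.png

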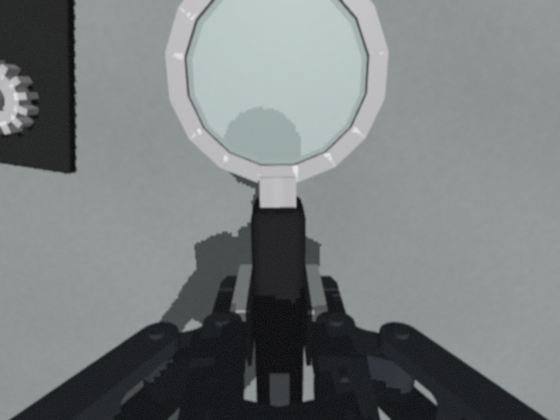

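The lens is held. The glass rim spans columns 165–387 and is centred ahead of the fingers, at about (83, 0, -7) mm in the tool frame. I'll work out the tag aim now.

```bash
cat >> h.py <<'E'
LT=np.array([.083,0,-.007])
tag=np.array([.567,.371,.0485]); n=np.array([-.105,-.41,.906]); n/=np.linalg.norm(n)
def tagpose():
    u=np.array([np.cos(np.radians(-14)),np.sin(np.radians(-14)),0]); u-=n*(u@n); u/=np.linalg.norm(u)
    Rm=np.c_[u,np.cross(-n,u),-n]; return Rm,tag+.08*n-Rm@LT
def gearpose(yaw,g=(.550,-.016),z=.1445):
    c,s=np.cos(yaw),np.sin(yaw); Rm=np.array([[c,s,0],[s,-c,0],[0,0,-1.]]); return Rm,np.array([*g,z])-Rm@LT
def go(Rm,t,T=None):
    T=pose() if T is None else T
    print("target",t.round(4),"off_mm(current axes)",((t-T[:3,3])@T[:3,:3]*1000).round(1),"off_mm(target axes)",((t-T[:3,3])@Rm*1000).round(1),"rot_deg",np.degrees(R.from_matrix(T[:3,:3].T@Rm).as_rotvec()).round(1))
E
python3 - <<'E'
from h import *
go(*tagpose()); go(*gearpose(np.radians(-2)))
E
```

```text
target [0.4788 0.3612 0.1144] off_mm(current axes) [ -12.8 -614.6   90.8] off_mm(target axes) [-141.4 -503.9  335. ] rot_deg [24.9  2.8 11.8]
target [ 0.4671 -0.0131  0.1375] off_mm(current axes) [ -11.6 -240.    67.6] off_mm(target axes) [ -11.7 -240.    67.5] rot_deg [-0.  0.  0.]
```

>>> {"op": "apply_moves", "data": {
  "moves": [
    {"jaw":0,"offset":[-8,-40,0],"rot":[0,0,0]},
    {"jaw":0,"offset":[-8,-58,0],"rot":[0,0,0]},
    {"jaw":0,"offset":[-8,-58,0],"rot":[0,0,0]},
    {"jaw":0,"offset":[-8,-58,0],"rot":[0,0,0]},
    {"jaw":0,"offset":[-8,-58,0],"rot":[0,0,0]}
  ]
}}

```text
time_s: 6.32
eef_pos: [0.4396, 0.0214, 0.2056]
eef_rot: [0.0, 1.0, -0.018, 0.001]
wrist_force: [1.3, -0.4, -2.1]
opening: 0.218
grasp_force: 59.3
```

>>> {"op": "apply_moves", "data": {
  "moves": [
    {"jaw":0,"offset":[0,-58,0],"rot":[0,0,0]},
    {"jaw":0,"offset":[0,-58,0],"rot":[0,0,0]},
    {"jaw":0,"offset":[5,-58,0],"rot":[0,0,0]},
    {"jaw":0,"offset":[10,-58,0],"rot":[0,0,0]},
    {"jaw":0,"offset":[12,-58,0],"rot":[0,0,0]}
  ]
}}

```text
time_s: 6.95
eef_pos: [0.4771, 0.3108, 0.2055]
eef_rot: [-0.0, 1.0, -0.017, 0.0]
wrist_force: [0.8, -0.7, -0.8]
opening: 0.221
grasp_force: 59.3
```

>>> {"op": "apply_moves", "data": {
  "moves": [
    {"jaw":0,"offset":[0,-30,0],"rot":[0,0,0]},
    {"jaw":0,"offset":[0,-22,0],"rot":[0,0,0]},
    {"jaw":0,"offset":[0,0,0],"rot":[8.3,0.9,3.9]},
    {"jaw":0,"offset":[0,0,0],"rot":[8.3,0.9,3.9]},
    {"jaw":0,"offset":[0,0,0],"rot":[8.3,0.9,3.9]}
  ]
}}

```text
time_s: 7.58
eef_pos: [0.4792, 0.3602, 0.2059]
eef_rot: [-0.217, 0.969, -0.119, 0.028]
wrist_force: [0.8, 0.2, -2.7]
opening: 0.218
grasp_force: 59.7
```

```bash
python3 - <<'E'
from h import *
o=ctrl.get_obs(); print(o["time_s"],o["grasp_force"]); go(*tagpose())
E
```

```text
7.575 59.7488808631897
target [0.4788 0.3612 0.1144] off_mm(current axes) [-0.8 38.2 83.1] off_mm(target axes) [-0.8 37.9 83.2] rot_deg [-0.2 -0.   0. ]
```

>>> {"op": "apply_moves", "data": {
  "moves": [
    {"jaw":0,"offset":[0,9,20],"rot":[0,0,0]},
    {"jaw":0,"offset":[0,10,23],"rot":[0,0,0]},
    {"jaw":0,"offset":[0,10,22],"rot":[0,0,0]},
    {"jaw":0,"offset":[-1,9,18],"rot":[0,0,0]},
    {"jaw":0,"offset":[0,0,0],"rot":[0,0,0]}
  ]
}}

```text
time_s: 8.2
eef_pos: [0.4768, 0.3606, 0.1123]
eef_rot: [-0.214, 0.969, -0.119, 0.025]
wrist_force: [0.2, 0.0, -2.2]
opening: 0.219
grasp_force: 59.7
```

```bash
python3 - <<'E'
from h import *
go(*tagpose()); Rm,t=tagpose(); T=pose()
im,d,P=cam("top"); cv2.imwrite("pics/t2.png",cv2.resize(im[130:280,100:300,::-1],(800,600),interpolation=cv2.INTER_CUBIC))
im2,d2,P2=cam("scene"); 
e=np.c_[Rm[:,0],-Rm[:,1],n]  # y-long, across, normal about tag
for nm,Q in(("top",P),("scene",P2)):
    L=(Q-tag)@e; m=(np.hypot(L[...,0],L[...,1])<.07)&(L[...,2]>.055)&(L[...,2]<.12)&(L[...,0]>-.045)
    q=L[m]; print(nm,len(q),"lo",np.percentile(q,2,0),"hi",np.percentile(q,98,0),"med",np.median(q,0)); c=q.mean(0); s=np.linalg.svd(q-c)[2][2]; print(s)
lens_in_tool("w3")
E
```

```text
target [0.4788 0.3612 0.1144] off_mm(current axes) [ 1.8 -1.9 -1.5] off_mm(target axes) [ 1.8 -1.9 -1.4] rot_deg [0.2 0.3 0. ]
top 686 lo [-0.03865233 -0.02954702  0.07613429] hi [0.03034941 0.03611717 0.08784247] med [-0.00266067  0.00283351  0.08146377]
[-1.27810288e-02 -9.11928445e-04 -9.99917903e-01]
scene 427 lo [-0.04392275 -0.03170341  0.07364333] hi [0.03708271 0.03570714 0.08721358] med [0.00189921 0.00253979 0.08096798]
[-0.03443628 -0.02252926 -0.99915293]
score 0.64 bbox u 165 388 v 0 405
tool-frame glass circ 0.08241545408964157 0.0009312683832831681 0.03795933723449707 med [ 0.08237865  0.00073605 -0.00805391] mean [ 0.0812083   0.00071418 -0.00881798] normal [-0.03189494 -0.00196468  0.9994893 ] n 34295
```

View pics/w3.png

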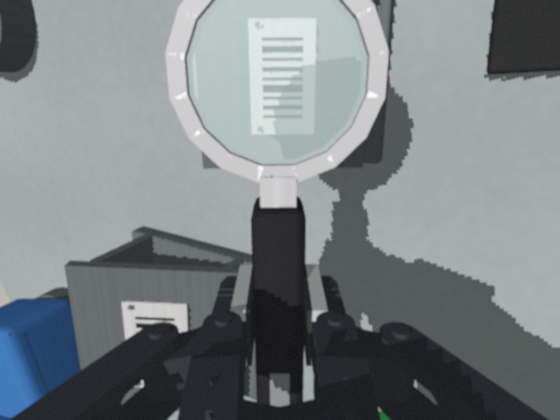

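The striped tag shows square-on through the glass, centred at (282,77) with the rim centre at (277,65). I'll hold here for over 2 s.

>>> {"op": "apply_moves", "data": {
  "moves": [
    {"jaw":0,"offset":[0,0,0],"rot":[0,0,0]},
    {"jaw":0,"offset":[0,0,0],"rot":[0,0,0]},
    {"jaw":0,"offset":[0,0,0],"rot":[0,0,0]},
    {"jaw":0,"offset":[0,0,0],"rot":[0,0,0]},
    {"jaw":0,"offset":[0,0,0],"rot":[0,0,0]}
  ]
}}

```text
time_s: 9.02
eef_pos: [0.478, 0.3614, 0.114]
eef_rot: [-0.215, 0.969, -0.118, 0.027]
wrist_force: [0.2, -0.2, -1.7]
opening: 0.215
grasp_force: 59.7
```

>>> {"op": "apply_moves", "data": {
  "moves": [
    {"jaw":0,"offset":[0,0,0],"rot":[0,0,0]},
    {"jaw":0,"offset":[0,0,0],"rot":[0,0,0]},
    {"jaw":0,"offset":[0,0,0],"rot":[0,0,0]},
    {"jaw":0,"offset":[0,0,0],"rot":[0,0,0]},
    {"jaw":0,"offset":[0,0,0],"rot":[0,0,0]}
  ]
}}

```text
time_s: 9.65
eef_pos: [0.4781, 0.3614, 0.114]
eef_rot: [-0.215, 0.969, -0.118, 0.027]
wrist_force: [0.1, 0.3, -1.7]
opening: 0.216
grasp_force: 59.7
```

>>> {"op": "apply_moves", "data": {
  "moves": [
    {"jaw":0,"offset":[0,0,0],"rot":[0,0,0]},
    {"jaw":0,"offset":[0,0,0],"rot":[0,0,0]},
    {"jaw":0,"offset":[0,0,0],"rot":[0,0,0]},
    {"jaw":0,"offset":[0,0,0],"rot":[0,0,0]},
    {"jaw":0,"offset":[0,0,0],"rot":[0,0,0]}
  ]
}}

```text
time_s: 10.28
eef_pos: [0.478, 0.3614, 0.114]
eef_rot: [-0.215, 0.969, -0.118, 0.027]
wrist_force: [1.0, 0.5, -1.9]
opening: 0.22
grasp_force: 59.7
```

>>> {"op": "apply_moves", "data": {
  "moves": [
    {"jaw":0,"offset":[0,0,0],"rot":[0,0,0]},
    {"jaw":0,"offset":[0,0,0],"rot":[0,0,0]},
    {"jaw":0,"offset":[0,0,0],"rot":[0,0,0]},
    {"jaw":0,"offset":[0,0,0],"rot":[0,0,0]},
    {"jaw":0,"offset":[0,0,0],"rot":[0,0,0]}
  ]
}}

```text
time_s: 10.9
eef_pos: [0.4781, 0.3614, 0.114]
eef_rot: [-0.215, 0.969, -0.118, 0.027]
wrist_force: [0.6, -0.1, -1.5]
opening: 0.216
grasp_force: 59.7
```

```bash
python3 - <<'E'
from h import *
o=ctrl.get_obs(); print(o["time_s"],np.abs(o["dq"]).max()); go(*tagpose()); T=pose(); print("up80 in tool",(np.array([0,0,80.])@T[:3,:3]).round(1)); go(*gearpose(np.radians(-2)))
E
```

```text
10.9 0.0019761320631432613
target [0.4788 0.3612 0.1144] off_mm(current axes) [ 0.8 -0.2 -0.4] off_mm(target axes) [ 0.8 -0.2 -0.4] rot_deg [0.  0.1 0.1]
up80 in tool [  0.1 -33.8 -72.5]
target [ 0.4671 -0.0131  0.1375] off_mm(current axes) [  79.3  322.  -175.9] off_mm(target axes) [  2.1 374.7 -23.5] rot_deg [-24.9  -2.7 -11.7]
```

>>> {"op": "apply_moves", "data": {
  "moves": [
    {"jaw":0,"offset":[0,-17,-36],"rot":[0,0,0]},
    {"jaw":0,"offset":[0,-17,-36],"rot":[0,0,0]},
    {"jaw":0,"offset":[0,0,0],"rot":[-8.3,-0.9,-3.9]},
    {"jaw":0,"offset":[0,0,0],"rot":[-8.3,-0.9,-3.9]},
    {"jaw":0,"offset":[0,0,0],"rot":[-8.3,-0.9,-3.9]}
  ]
}}

```text
time_s: 11.52
eef_pos: [0.4787, 0.3618, 0.1947]
eef_rot: [0.002, 1.0, -0.017, 0.001]
wrist_force: [0.4, 1.0, -2.3]
opening: 0.221
grasp_force: 59.8
```

>>> {"op": "apply_moves", "data": {
  "moves": [
    {"jaw":0,"offset":[-15,50,0],"rot":[0,0,0]},
    {"jaw":0,"offset":[-15,58,0],"rot":[0,0,0]},
    {"jaw":0,"offset":[0,58,0],"rot":[0,0,0]},
    {"jaw":0,"offset":[0,58,0],"rot":[0,0,0]},
    {"jaw":0,"offset":[0,58,0],"rot":[0,0,0]}
  ]
}}

```text
time_s: 12.15
eef_pos: [0.438, 0.0796, 0.1939]
eef_rot: [-0.0, 1.0, -0.017, 0.001]
wrist_force: [0.8, -0.7, -2.2]
opening: 0.218
grasp_force: 59.9
```

>>> {"op": "apply_moves", "data": {
  "moves": [
    {"jaw":0,"offset":[10,50,0],"rot":[0,0,0]},
    {"jaw":0,"offset":[10,38,0],"rot":[0,0,0]},
    {"jaw":0,"offset":[9,0,0],"rot":[0,0,0]},
    {"jaw":0,"offset":[0,0,0],"rot":[0,0,0]},
    {"jaw":0,"offset":[0,0,0],"rot":[0,0,0]}
  ]
}}

```text
time_s: 12.78
eef_pos: [0.4638, -0.0068, 0.1934]
eef_rot: [-0.0, 1.0, -0.017, -0.0]
wrist_force: [-0.1, 0.3, -1.3]
opening: 0.216
grasp_force: 60.0
```

```bash
python3 - <<'E'
from h import *
o=ctrl.get_obs(); print(o["time_s"],o["grasp_force"]); go(*gearpose(np.radians(-2)))
im,d,P=cam("wrist"); cv2.imwrite("pics/w4.png",im[:,:,::-1])
E
```

```text
12.775 60.01498103141785
target [ 0.4671 -0.0131  0.1375] off_mm(current axes) [ 3.5  6.2 55.9] off_mm(target axes) [ 3.5  6.2 55.9] rot_deg [-0.   0.   0.1]
```

View pics/w4.png

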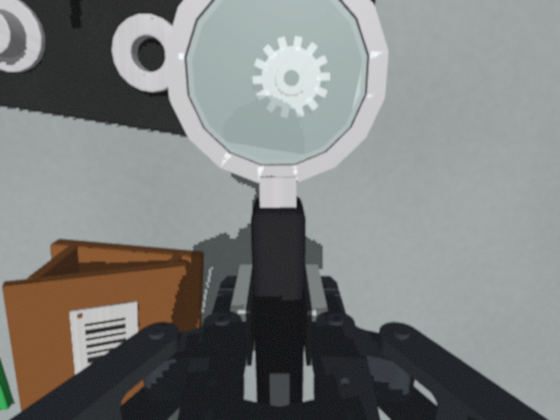

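The gear is under the glass, hub at (291,77). I'll measure it against the glass.

```bash
python3 - <<'E'
from h import *
T=pose(); p=ctrl.camera_params("wrist"); C=T@np.array(p["mount"]); K=np.array(p["K"])
def pt(u,v,z):
    r=C[:3,:3]@np.array([(u-K[0,2])/K[0,0],(v-K[1,2])/K[1,1],1]); return C[:3,3]+r*(z-C[2,3])/r[2]
print("gear", pt(291.5,77,.032)); g=pt(291.5,77,.032)
print("gear tool frame",(g-T[:3,3])@T[:3,:3])
print("rim cols->tool y",[((pt(u,70,T[2,3]+.013)-T[:3,3])@T[:3,:3]).round(4) for u in (165,387.5)])
E
```

```text
gear [ 0.54975179 -0.02024366  0.032     ]
gear tool frame [0.08646574 0.01072131 0.16138664]
rim cols->tool y [array([ 0.0854, -0.0356, -0.013 ]), array([ 0.0853,  0.036 , -0.0131])]
```

>>> {"op": "apply_moves", "data": {
  "moves": [
    {"jaw":0,"offset":[3,8,12],"rot":[0,0,0]},
    {"jaw":0,"offset":[0,0,18],"rot":[0,0,0]},
    {"jaw":0,"offset":[0,0,16],"rot":[0,0,0]},
    {"jaw":0,"offset":[0,0,10],"rot":[0,0,0]},
    {"jaw":0,"offset":[0,0,0],"rot":[0,0,0]}
  ]
}}

```text
time_s: 13.45
eef_pos: [0.4662, -0.0158, 0.1366]
eef_rot: [-0.0, 1.0, -0.017, -0.001]
wrist_force: [-0.1, 0.7, -2.0]
opening: 0.22
grasp_force: 60.0
```

>>> {"op": "apply_moves", "data": {
  "moves": [
    {"jaw":0,"offset":[0,0,0],"rot":[0,0,0]},
    {"jaw":0,"offset":[0,0,0],"rot":[0,0,0]},
    {"jaw":0,"offset":[0,0,0],"rot":[0,0,0]},
    {"jaw":0,"offset":[0,0,0],"rot":[0,0,0]},
    {"jaw":0,"offset":[0,0,0],"rot":[0,0,0]}
  ]
}}

```text
time_s: 14.08
eef_pos: [0.4669, -0.016, 0.1377]
eef_rot: [0.0, 1.0, -0.017, 0.0]
wrist_force: [0.2, 0.0, -1.7]
opening: 0.216
grasp_force: 60.0
```

```bash
python3 - <<'E'
from h import *
o=ctrl.get_obs(); print(o["time_s"],o["grasp_force"],np.abs(o["dq"]).max()); T=pose(); print("TCP",T[:3,3],"glass",T[:3,3]+T[:3,:3]@LT)
for nm in("top","scene"):
    im,d,P=cam(nm); I=im.astype(int); G=P-[.55,-.018,0]
    m=(np.hypot(G[...,0],G[...,1])<.06)&(P[...,2]>.12)&(P[...,2]<.17)&(G[...,0]>-.045); q=P[m]
    s=np.linalg.svd(q-q.mean(0))[2][2]; s*=np.sign(s[2])
    print(nm,len(q),"lo",np.percentile(q,2,0),"hi",np.percentile(q,98,0),"med",np.median(q,0),"n",s)
    m=(I[...,0]>100)&(I[...,0]-I[...,2]>50)&(np.linalg.norm(P[...,:2]-[.638,.137],axis=-1)<.012)&(P[...,2]>.1)
    print("   pointer z",np.median(P[m][:,2]),np.percentile(P[m][:,2],[10,90]),m.sum())
lens_in_tool("w5")
E
```

```text
14.075 60.04083037376404 0.0020847355294744936
TCP [ 0.4669232  -0.0160273   0.13771569] glass [ 0.54987197 -0.01891255  0.14472831]
top 343 lo [ 0.54289726 -0.04896144  0.14315408] hi [0.584435   0.01592746 0.15495303] med [ 0.56483102 -0.02144948  0.14869089] n [-0.05834369  0.02929288  0.99786669]
   pointer z 0.14787759102952736 [0.14539667 0.15078461] 23
scene 405 lo [ 0.5088677  -0.05145913  0.13927118] hi [0.58796778 0.01663612 0.15232778] med [ 0.55243849 -0.01667141  0.14642015] n [0.02780582 0.00459511 0.99960278]
   pointer z 0.14433508866509404 [0.14305122 0.14660188] 17
score 0.64 bbox u 165 388 v 0 405
tool-frame glass circ 0.08225615322589874 0.0005209652008488774 0.037779342383146286 med [ 0.08211096  0.0003457  -0.00752701] mean [ 0.08097495  0.00023684 -0.00829329] normal [-0.03180311 -0.00300893  0.99948962] n 34300
```

```bash
python3 -c "
from bench import ctrl
print(ctrl.hand_in())"
```

```text
the job is handed in; nothing more can be done
None
```

The lens was held squarely about 8 cm off the tag for over 2 s, then carried level over the gear at pointer height (glass z ≈ 0.145 m) and handed in still held at about 14 s. All figures are from my own camera measurements; the hand-in returned no verdict.

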